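Open the snug-fitting bead jar in the one-handed brace

TASK

Of the three square glass jars of bead tassel caps, take the one that fits the brace's square socket snugly and seat it upright, fully down in the socket so that it cannot turn. Then unscrew its tight cap until the threads let go and lift it straight off, leaving the jar seated. Finish while still holding the cap level and still, a couple of centimetres above the jar's open mouth and clear of the jar; leave everything else on the table where it stands.

Things in the scene. Friction and masses are not known exactly. Their poses are not given: they have to be found in the camera images.
- jar_mid_centre (a point): the jar that fits: clear glass, square body 46 x 46 mm, 50 mm tall (edges rounded 3 mm), 0.15-0.31 kg, brass tassel caps inside. Point: centre of the square body, 25 mm above its underside; z up, x and y square to its flat sides (any of the four quarter turns fits the socket). It can be lifted and carried by its closed cap
- jar_mid_mouth (a point): centre of that jar's mouth: rim of its round neck (29 mm across, 40 mm over the thread ridges), 71 mm above the jar's underside and 21 mm above its shoulder; axes as the jar's. A springy rubber seal pad (3 mm thick, rising 2.5 mm once the cap is off) covers the mouth
- cap_centre (a point): that jar's own aluminium screw cap: 50 mm across, 24 mm tall, knurled skirt, 40 g. Point: its centre, half-way up; z up along its axis. Closed, the point is 65 mm above the jar's underside, and the neck stands 18 mm up inside the cap, so the lower edge is level with the mouth after an 18 mm rise. The sprung seal keeps it tight (9 N upward; turning takes 0.1-0.4 N m)
- cap_edge (a point): centre of the cap's lower edge, 3 mm above the jar's shoulder when closed. Quick-release lug thread without pitch: unscrews anticlockwise seen from above, lets go after 0.58-0.80 rad of turn on the jar (start tightness varies), meets a hard stop at 1.29-1.52 rad; 1.05 rad always frees it for lifting straight off. The jar may turn 0.1 rad in the socket before it is braced
- jar_small_centre (a point): look-alike jar, too small to be braced: square body 38 x 38 x 50 mm, cap 42 mm across, overall 77 mm tall. Point: centre of the square body, 25 mm above its underside
- jar_big_centre (a point): look-alike jar, too big for the socket: square body 54 x 54 x 50 mm, cap 58 mm across, overall 77 mm tall. Point: centre of the square body, 25 mm above its underside
- brace_hole0 (a point): the brace: aluminium block 100 x 100 x 30 mm screwed to the table, with one square socket, 50 x 50 mm, 24 mm deep, edge chamfered 3 mm, in its middle. The point is the centre of the socket's mouth, at the block's top, 30 mm above the table; z up, x and y square to the socket's sides. A jar fully home in it stands on the socket's floor, 6 mm above the table, its body's centre 1 mm above this point
- flip_box: bystander: clear plastic flip-top box 77 x 112 x 36 mm with brass tassel caps; origin at its underside's centre
- shoe_tree: bystander: wooden shoe tree lying on the table, about 55 x 220 x 54 mm; origin under its middle
- key_holder: bystander: chrome magnetic key holder, disc 44 mm across and 26 mm tall; origin at its underside's centre
- torch: bystander: black pocket torch lying down, 125 mm long, 32 mm thick; origin under its middle
- dish: bystander: white ceramic dish 100 mm across, 30 mm tall; origin at its underside's centre
- shoe_brush: bystander: hand brush lying on the table; origin at its underside
Not all that is in view belongs to the job. What is shaped like the part that bears brace_hole0 but blue or green is not meant. What is shaped like the part that bears cap_centre but turquoise is not meant.

How it is judged:
On the way:
1. the snug-fitting jar stands fully down in the brace's socket, its cap still on (horizontal distance between jar_mid_centre and brace_hole0 below 0.005 m and z of jar_mid_centre in the frame of brace_hole0 below 0.004 m and angle between jar_mid_centre's own z axis and vertical below 0.08 rad and z of cap_centre in the frame of jar_mid_mouth below 0 m), for 0.2 s.
At the end, for the whole second after the job is handed in: The 46 mm jar is seated (within 5 mm of the socket's axis, under 3 mm above home, tilt < 0.08 rad); the fingers hold its cap still with over 1 N, off the jar, over the mouth within 15 mm sideways, tilt < 0.2 rad, lower edge 3 to 53 mm above the mouth; fingers off the jar (horizontal distance between jar_mid_centre and brace_hole0 below 0.005 m and z of jar_mid_centre in the frame of brace_hole0 below 0.004 m and angle between jar_mid_centre's own z axis and vertical below 0.08 rad and z of cap_centre in the frame of jar_mid_mouth between 0.015 and 0.065 m and horizontal distance between cap_centre and jar_mid_mouth below 0.015 m and angle between cap_centre's own z axis and vertical below 0.2 rad and contact force between cap and the fingers above 1 N and contact force between each of cap, the fingers and jar_mid below 0.2 N and linear speed of cap below 0.02 m/s); the arm keeps its last pose, push and grip.
It fails at once if another jar or a bystander is shifted by more than 30 mm (distance of any of jar_small_centre, jar_big_centre, flip_box, shoe_tree, key_holder, torch, dish, shoe_brush from where it was at the start of the episode above 0.03 m).
It also fails if it takes over 45 s, if anything falls off the work surface, if the arm or the gripper's body presses on something with over 40 N, if the wrist force passes 120 N, or if a joint passes its speed limit or range.

ROBOT

A 6-joint arm with a two-finger parallel gripper is mounted at the origin on the work surface. World frame = base frame: x ahead of the robot, y to its left, z up, the work surface at z = 0. Lengths are in m, angles in rad, forces in N, time in s.
With the tool pointing down it reaches from about 0.275 to 1 m from the base axis. Payload 8.4 kg.
Tool frame: the origin (TCP) lies midway between the tips of the shut fingers; the grasp point (between the pads) lies 19 mm behind it; x points along the fingers, z is the direction in which the jaws open and shut, and the axes are right-handed (so a half turn about x gives the same grasp; the last joint's range is limited). The gripper opens to 85 mm and grips with 20 to 120 N. Pads are 22 mm wide; open, the fingers measure 114 mm over their backs; the gripper's body (76 mm by 85 mm) begins 54 mm behind the grasp point. The pads swing forward as they close: fully open they stand 13 mm farther back than shut.
Start: joints at [1.122, 0.353, 1.633, -0, 1.155, -0.002], TCP at [0.27, 0.564, 0.231] pointing down, gripper open.
Joint ranges: [-2.63, 2.63], [-0.92, 2.1], [0.06, 2.66], [-1.3, 4.44], [0, 2.69], [-3.02, 3.02]. Speed limits (rad/s): [2.22, 2.22, 2.79, 3.14, 3.14, 3.14].

INTERFACE

Orientations are given as a unit quaternion [w, x, y, z].
In Python, from station import observe, capture, camera_info, close_job, spot_in, place_of gives the robot as it stands.
- The arm moves only by the tool step_arm, never from a script. Its argument "deltas" is a list of rows, each a list of 3 entries, a list of its own where there are three numbers: the shift along the tool's x, y, z as a fraction of full scale, then the turn, a rotation vector about the tool's x, y, z as a fraction of full scale, then the opening, from 0 (shut) to 1 (fully open). In form: [[[dx, dy, dz], [ax, ay, az], grip], ...]. A call has exactly 10 rows; each row shifts and turns the pose as measured when the row begins, along the tool's axes as they then stand; what a row does not reach is not made up. Full scale, the value 1, is 0.1 m for a shift and 1.5 rad for a turn. A row lasts 1/12 s, in which the tool goes at most 41.7 mm and 7.16 degrees, less where a joint would pass 70% of its speed; a pose out of reach is approached as far as the arm can. A call with a number of a shift or a turn outside -1 to 1 is refused whole. A call with a gripper value outside its range is refused whole. The fingers move at their own pace and stop on an object; "grip_force" is the grip in N (left out, the last holds). Time passes only in rows, so rows that do not move let the fingers close, or fill a call up. It gives the time, the measured TCP pose, the force and the opening at its end, in the units of the state.
- observe(): the state, without advancing time (a new reading comes with each control period).
- capture(name): name is "scene" or "side" or "wrist"; returns the picture (384x512x3 uint8, red, green, blue); there is no depth.
- camera_info(name): a dict with "camera_matrix" (3x3 intrinsics, pixels), "k1" (the pictures are not rectified: a ray, as slopes to the right and down, at radius r is drawn at 1 + k1 r^2 times it, then the intrinsics apply), "pose" (4x4, takes a point from camera to world coordinates); the wrist camera has in their place "mount" (4x4, takes a point from camera to tool coordinates, whose origin is the TCP and whose axes are the tool frame's). Camera axes: x right, y up, looking along -z (the intrinsics and any distortion apply to the point x, -y, -z); pixel columns grow to the right and rows downward; lengths in m; the calibration is good to about 2 mm. A picture is of the moment at which its call begins: read the wrist's pose just before it. camera_info takes no time and is no camera call.
- close_job(): hands the job in, once; it reports no verdict.
Trained networks look in the newest picture that a camera, given by its name, has taken for a name from the list of things; names that differ only in an ending like _2 or _b are one class to them, and where a whole thing is asked for, a point or a joint stands for the part that bears it (a point fixed in the world has none). Each returns a list of dicts, best first, with "confidence" (0 to 1); they miss things now and then, are a little off and sometimes report something else, mostly with a low value. They report only what shows in the picture. A call takes as long as a camera call. They do not tell look-alikes from the thing itself.
- spot_in(camera, name): "uv" ([column, row] in pixels, amid what is visible of it).
- place_of(camera, name): "uv" ([column, row] in pixels: a listed point, or the origin of a listed thing).
The state is a dict: "t": time; "q": joint angles; "qd": joint speeds; "joint_efforts": joint torques, N m; "eef_pos": TCP position; "ee_rot": TCP orientation; "contact_force": force on the tool from outside, world axes, zero at the start; "torque": the same for the moment, N m; "grip_width": opening from 0.0 (shut) to 1.0 (fully open).
Only numpy, scipy, OpenCV 4.12 (cv2) and the standard library are available. Lean on these libraries where they do the work, as an engineer would, in place of code of your own. Each camera call takes 0.05 s, during which the arm holds its last target. There are 200 camera calls.

## Working session

There is one attempt and no reset: what is moved stays moved. The work goes in short steps, Python scripts to look and compute and a tool call to move; the robot and the scene stay as the last step left them, time stands still between calls to the robot, and variables do not carry over. Pictures are saved under pics/ and viewed, about 8 in all and at most 12, crops included, and the job is handed in when it is done.

Besides the shell and the picture viewer there is one more tool, called after "Request:" as name(argument=value, ...) on one line, values as JSON. step_arm: Moves the arm, as the interface text tells. Shift numbers are shares of 0.1 m and turn numbers shares of 1.5 rad, none past 1 either way. Its arguments: {"type":"object","properties":{"deltas":{"type":"array","items":{"type":"array"}},"grip_force":{"type":"number"}},"required":["deltas"]}

```bash
ls; mkdir -p pics
cat > h.py <<'E'
import numpy as np, cv2
from station import *
from scipy.spatial.transform import Rotation as R
def info(n,st=None):
    c=camera_info(n); K=np.array(c["camera_matrix"]); k1=c["k1"]
    if "pose" in c: P=np.array(c["pose"])
    else:
        st=st or observe(); T=np.eye(4); q=st["ee_rot"]; T[:3,:3]=R.from_quat([q[1],q[2],q[3],q[0]]).as_matrix(); T[:3,3]=st["eef_pos"]; P=T@np.array(c["mount"])
    return K,k1,P
def ray(n,uv,st=None):
    K,k1,P=info(n,st); d=np.linalg.solve(K,[uv[0],uv[1],1]); s=d[:2].copy()
    for _ in range(20): s=d[:2]/(1+k1*(s@s))
    v=P[:3,:3]@np.array([s[0],-s[1],-1]); return P[:3,3],v
def atz(n,uv,z,st=None):
    o,v=ray(n,uv,st); return o+v*(z-o[2])/v[2]
def proj(n,X,st=None):
    K,k1,P=info(n,st); p=P[:3,:3].T@(np.array(X)-P[:3,3]); s=np.array([p[0],-p[1]])/-p[2]
    s=s*(1+k1*(s@s)); return (K@[s[0],s[1],1])[:2]
def save(n,f): 
    im=capture(n); cv2.imwrite("pics/"+f,im[:,:,::-1]); return im
def cross(r1,r2):
    A=np.zeros((3,3));b=np.zeros(3);
    for o,v in (r1,r2):
        v=v/np.linalg.norm(v);M=np.eye(3)-np.outer(v,v);A+=M;b+=M@o
    x=np.linalg.solve(A,b); return x
E
python3 - <<'E'
from h import *
Z={"jar_mid_centre":.025,"jar_small_centre":.025,"jar_big_centre":.025,"cap_centre":.065,"jar_mid_mouth":.071,"brace_hole0":.03}
ims=[]
for n in("scene","side"):
    ims.append(capture(n)); print(n,info(n)[2][:3,3].round(3))
    for k,z in Z.items():
        for d in place_of(n,k)[:5]: print(k,np.round(d["uv"]),round(d["confidence"],2),atz(n,d["uv"],z).round(3))
for n,i in zip(("scene","side"),ims): cv2.imwrite(f"pics/{n}0.png",cv2.resize(i[:,:,::-1],None,fx=1.5,fy=1.5))
print(observe())
E
```

```text
pics
scene [ 0.872 -0.564  0.756]
jar_mid_centre [216. 270.] 0.61 [ 0.55  -0.186  0.025]
jar_small_centre [161. 305.] 0.78 [ 0.503 -0.316  0.025]
jar_small_centre [291. 165.] 0.35 [0.527 0.214 0.025]
jar_big_centre [240. 214.] 0.82 [ 0.504 -0.019  0.025]
cap_centre [171. 277.] 0.68 [ 0.498 -0.271  0.065]
cap_centre [217. 259.] 0.64 [ 0.553 -0.183  0.065]
cap_centre [245. 304.] 0.55 [ 0.661 -0.24   0.065]
jar_mid_mouth [217. 258.] 0.72 [ 0.554 -0.185  0.071]
brace_hole0 [292. 166.] 0.83 [0.533 0.207 0.03 ]
brace_hole0 [242. 133.] 0.71 [0.329 0.262 0.03 ]
brace_hole0 [229. 102.] 0.66 [0.194 0.389 0.03 ]
side [0.835 1.132 0.82 ]
jar_mid_centre [208. 176.] 0.44 [ 0.557 -0.186  0.025]
jar_small_centre [210. 158.] 0.69 [ 0.516 -0.318  0.025]
jar_big_centre [233. 201.] 0.59 [ 0.516 -0.004  0.025]
cap_centre [228. 169.] 0.67 [ 0.492 -0.146  0.065]
cap_centre [206. 172.] 0.63 [ 0.568 -0.148  0.065]
cap_centre [182. 179.] 0.45 [ 0.656 -0.135  0.065]
jar_mid_mouth [210. 168.] 0.72 [ 0.55  -0.161  0.071]
brace_hole0 [251. 241.] 0.73 [0.529 0.218 0.03 ]
brace_hole0 [321. 235.] 0.66 [0.328 0.26  0.03 ]
{'t': 0.7, 'q': array([ 1.12158075e+00,  3.52984835e-01,  1.63337862e+00,  1.74278981e-05,
        1.15523239e+00, -2.41784006e-03]), 'qd': array([ 0.00052239, -0.000433  , -0.0007153 ,  0.00126759, -0.00125297,
       -0.00155204]), 'joint_efforts': array([ 1.45799604e-03, -6.04991555e+01, -3.42398965e+01, -1.80915290e-04,
        1.21170789e-03, -1.95404704e-05]), 'eef_pos': array([0.27005715, 0.56364906, 0.23129961]), 'ee_rot': array([ 0.59834507, -0.37679611,  0.59835297,  0.37680446]), 'contact_force': array([ 0.90229899, -0.19550411, -0.30664463]), 'torque': array([0.01082681, 0.01171404, 0.03741306]), 'grip_width': 0.9996228907477681}
```

View pics/scene0.png

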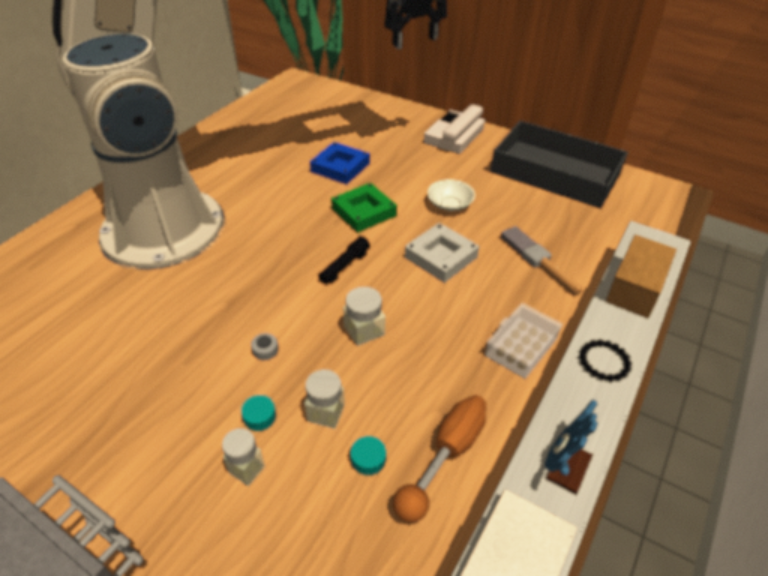

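View pics/side0.png

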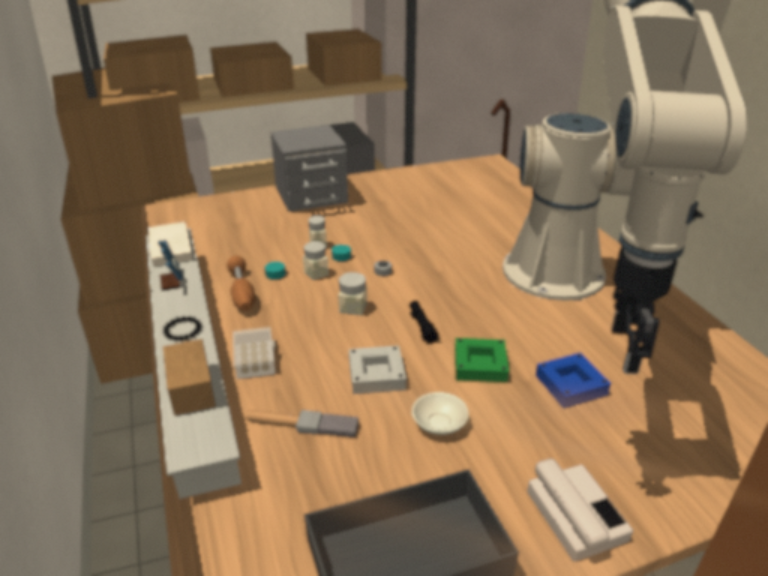

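```bash
cat >> h.py <<'E'
def Rt(st): q=st["ee_rot"]; return R.from_quat([q[1],q[2],q[3],q[0]])
def plan(pos,yaw=None):
    """shift needed in tool axes (m); turn in tool axes (rad) to tool-down with jaw axis at world yaw (mod pi)"""
    st=observe(); A=Rt(st); M=A.as_matrix(); print("t",round(st["t"],2),"pos",st["eef_pos"].round(4),"jawyaw",round(np.arctan2(M[1,2],M[0,2]),4),"q6",st["q"][5].round(3),"f",st["contact_force"].round(1),"tq",st["torque"].round(2),"g",round(st["grip_width"],3), "down",M[:,0].round(3))
    if pos is not None: print(" shift/0.1:",(M.T@(np.array(pos)-st["eef_pos"])*10).round(3))
    if yaw is not None:
        best=None
        for k in(0,np.pi):
            z=np.array([np.cos(yaw+k),np.sin(yaw+k),0]);x=np.array([0,0,-1.]);T=R.from_matrix(np.c_[x,np.cross(z,x),z])
            v=(A.inv()*T).as_rotvec()
            if best is None or np.linalg.norm(v)<np.linalg.norm(best): best=v
        print(" turn/1.5:",(best/1.5).round(3))
E
python3 - <<'E'
from h import *
plan([.51,.21,.25],0)
print(np.array(camera_info("wrist")["mount"]).round(3))
print(Rt(observe()).as_matrix().round(2))
E
```

```text
t 0.7 pos [0.2701 0.5636 0.2313] jawyaw 1.124 q6 -0.002 f [ 0.9 -0.2 -0.3] tq [0.01 0.01 0.04] g 1.0 down [-0.  0. -1.]
 shift/0.1: [-0.187 -3.692 -2.153]
 turn/1.5: [ 0.749 -0.    -0.   ]
[[-0.001  0.321 -0.947 -0.143]
 [-0.     0.947  0.321  0.082]
 [ 1.     0.    -0.     0.   ]
 [ 0.     0.     0.     1.   ]]
[[-0.   -0.9   0.43]
 [ 0.    0.43  0.9 ]
 [-1.    0.   -0.  ]]
```

Request:
step_arm(deltas=[[[-0.05,-0.34,-0.2],[0,0,0],1],[[-0.05,-0.34,-0.2],[0,0,0],1],[[-0.05,-0.34,-0.2],[0,0,0],1],[[-0.05,-0.34,-0.2],[0,0,0],1],[[-0.05,-0.34,-0.2],[0,0,0],1],[[-0.05,-0.34,-0.2],[0,0,0],1],[[-0.05,-0.34,-0.2],[0,0,0],1],[[-0.05,-0.34,-0.2],[0,0,0],1],[[-0.05,-0.34,-0.2],[0,0,0],1],[[-0.05,-0.34,-0.2],[0,0,0],1]])

```text
t: 1.53
eef_pos: [0.4949, 0.2296, 0.2823]
ee_rot: [0.597, -0.379, 0.595, 0.381]
contact_force: [0.2, 1.2, -0.6]
grip_width: 0.999
```

Run:
```python
from h import *
plan([.55,-.13,.26],0)
st=observe();im=save("wrist","w1.png")
for k,z in {"brace_hole0":.03,"jar_mid_centre":.025,"cap_centre":.065}.items():
    for d in place_of("wrist",k)[:5]: print(k,np.round(d["uv"]),round(d["confidence"],2),atz("wrist",d["uv"],z,st).round(4))
```

```text
t 1.53 pos [0.4949 0.2296 0.2823] jawyaw 1.1357 q6 -0.707 f [ 0.2  1.2 -0.6] tq [0.05 0.04 0.01] g 0.999 down [ 0.001  0.003 -1.   ]
 shift/0.1: [ 0.211 -2.015 -3.029]
 turn/1.5: [ 0.757  0.002 -0.002]
brace_hole0 [258. 182.] 0.76 [0.5345 0.2201 0.03  ]
jar_mid_centre [ 53. 281.] 0.76 [ 0.5476 -0.181   0.025 ]
cap_centre [ 35. 298.] 0.57 [ 0.5501 -0.1841  0.065 ]
```

View pics/w1.png

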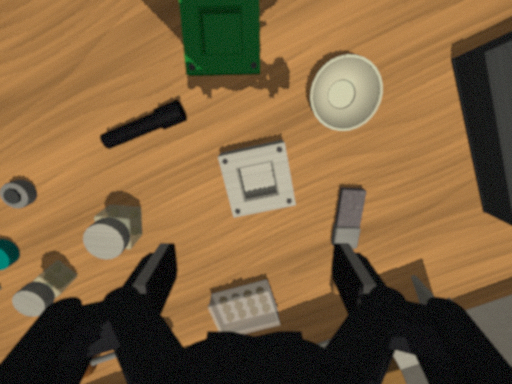

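```bash
cat >> h.py <<'E'
def brace(n,c,half=.085):
    st=observe(); im=capture(n); u,v=[int(a) for a in proj(n,[c[0],c[1],.03],st)]
    hsv=cv2.cvtColor(im,cv2.COLOR_RGB2HSV); m=((hsv[:,:,1]<60)&(hsv[:,:,2]>110)).astype(np.uint8)
    w=np.zeros_like(m)
    pts=np.array([proj(n,[c[0]+half*np.cos(a),c[1]+half*np.sin(a),.03],st) for a in np.arange(0,6.3,.2)]).astype(np.int32)
    cv2.fillPoly(w,[pts],1); m&=w
    cs,_=cv2.findContours(m,cv2.RETR_EXTERNAL,cv2.CHAIN_APPROX_NONE); b=max(cs,key=cv2.contourArea)[:,0]
    W=np.array([atz(n,p,.03,st)[:2] for p in b]); r=cv2.minAreaRect((W*1000).astype(np.float32)); return r
E
python3 - <<'E'
from h import *
plan([.55,-.13,.26],0)
st=observe();im=capture("wrist")
for k,z in {"brace_hole0":.03,"jar_mid_centre":.025,"cap_centre":.065}.items():
    for d in place_of("wrist",k)[:5]: print(k,np.round(d["uv"]),round(d["confidence"],2),atz("wrist",d["uv"],z,st).round(4))
print(brace("wrist",[.533,.216])); print(brace("scene",[.533,.212])); print(brace("side",[.533,.212]))
E
```

```text
t 1.73 pos [0.4946 0.2305 0.2819] jawyaw 1.1326 q6 -0.702 f [-0.4  0.1 -0.3] tq [ 0.03  0.01 -0.02] g 0.997 down [ 0.     0.003 -1.   ]
 shift/0.1: [ 0.206 -2.031 -3.03 ]
 turn/1.5: [ 0.755  0.002 -0.002]
brace_hole0 [217.  34.] 0.8 [0.3305 0.257  0.03  ]
brace_hole0 [258. 180.] 0.71 [0.5311 0.2215 0.03  ]
jar_mid_centre [ 51. 282.] 0.84 [ 0.5463 -0.1839  0.025 ]
jar_mid_centre [146. 129.] 0.51 [0.3935 0.1079 0.025 ]
cap_centre [ 36. 303.] 0.65 [ 0.5559 -0.1865  0.065 ]
((531.465087890625, 219.76907348632812), (98.31783294677734, 100.50933837890625), 77.08051300048828)
((539.3041381835938, 211.33212280273438), (104.50951385498047, 108.71977233886719), 76.94877624511719)
((534.614990234375, 234.2236328125), (122.56748962402344, 99.27198791503906), 77.3868408203125)
```

Request:
step_arm(deltas=[[[0.0,-0.21,-0.33],[0,0,0],1],[[0.0,-0.21,-0.33],[0,0,0],1],[[0.0,-0.21,-0.33],[0,0,0],1],[[0.0,-0.21,-0.33],[0,0,0],1],[[0.0,-0.21,-0.33],[0,0,0],1],[[0.0,-0.21,-0.33],[0,0,0],1],[[0.0,-0.21,-0.33],[0,0,0],1],[[0.0,-0.21,-0.33],[0,0,0],1],[[0.0,-0.21,-0.33],[0,0,0],1],[[0.0,-0.21,-0.33],[0,0,0],1]])

```text
t: 2.92
eef_pos: [0.5494, -0.1561, 0.2798]
ee_rot: [0.593, -0.387, 0.589, 0.39]
contact_force: [0.7, 1.0, 1.0]
grip_width: 0.996
```

Run:
```python
from h import *
capture("wrist");st=observe();im=save("wrist","w2.png")
plan([.55,-.183,.26],0)
for k,z in {"jar_small_centre":.025,"jar_big_centre":.025,"jar_mid_centre":.025,"cap_centre":.065}.items():
    for d in place_of("wrist",k)[:5]: print(k,np.round(d["uv"]),round(d["confidence"],2),atz("wrist",d["uv"],z,st).round(4))
```

```text
t 3.02 pos [ 0.5501 -0.1593  0.2796] jawyaw 1.1578 q6 -1.447 f [0.7 1.2 0.5] tq [ 0.04  0.03 -0.05] g 1.002 down [ 0.003  0.004 -1.   ]
 shift/0.1: [ 0.195 -0.095 -0.218]
 turn/1.5: [ 0.772  0.003 -0.002]
jar_small_centre [141. 174.] 0.75 [ 0.5087 -0.3289  0.025 ]
jar_big_centre [338.  83.] 0.95 [ 0.5055 -0.0166  0.025 ]
jar_mid_centre [242. 158.] 0.52 [ 0.5473 -0.1793  0.025 ]
cap_centre [245. 217.] 0.98 [ 0.6201 -0.206   0.065 ]
cap_centre [239. 166.] 0.86 [ 0.5479 -0.1828  0.065 ]
cap_centre [183. 124.] 0.61 [ 0.4702 -0.2251  0.065 ]
```

View pics/w2.png

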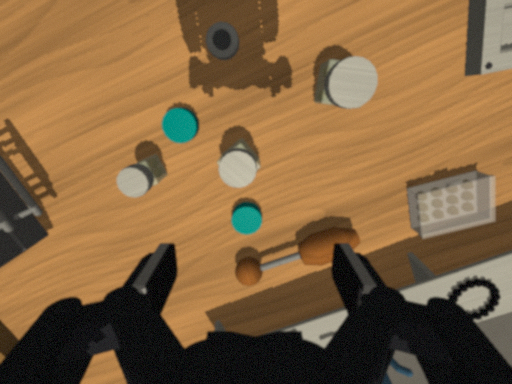

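Run:
```python
from h import *
st=observe();a=capture("wrist");b=capture("scene")
hsv=cv2.cvtColor(a,cv2.COLOR_RGB2HSV)
for nm,(x,y) in dict(small=(137,181),mid=(238,167),big=(351,82)).items():
    m=((hsv[:,:,1]<45)&(hsv[:,:,2]>120)).astype(np.uint8); w=np.zeros_like(m); cv2.circle(w,(x,y),36,1,-1); m&=w
    m=cv2.morphologyEx(m,cv2.MORPH_OPEN,np.ones((7,7)))
    c=max(cv2.findContours(m,0,1)[0],key=cv2.contourArea)
    W=np.array([atz("wrist",p,.077,st)[:2] for p in c[:,0]])*1000
    (cx,cy),r=cv2.minEnclosingCircle(W.astype(np.float32)); e=cv2.fitEllipse(W.astype(np.float32)); print(nm,cx,cy,2*r,e, 'area dia',2*np.sqrt(cv2.contourArea(W.astype(np.float32))/np.pi))
ca=cv2.resize(a[130:220,180:300],None,fx=6,fy=6,interpolation=cv2.INTER_CUBIC)[:, :, ::-1]
x,y=216,268; cb=cv2.resize(b[y-30:y+30,x-40:x+40],(720,540),interpolation=cv2.INTER_CUBIC)[:, :, ::-1]
cv2.imwrite("pics/c.png",cv2.resize(np.vstack([ca,cb]),(400,600)) if 0 else np.hstack([cv2.resize(ca,(400,300)),cv2.resize(cb,(400,300))]))
```

```text
small 509.7551574707031 -319.208984375 40.42755889892578 ((509.1723327636719, -319.0491638183594), (37.96279525756836, 38.94062805175781), 166.97706604003906) area dia 38.361013232888325
mid 548.21923828125 -184.07342529296875 48.35596466064453 ((548.068115234375, -184.01113891601562), (45.89809799194336, 47.083282470703125), 57.3489875793457) area dia 46.462388400116815
big 507.38922119140625 -16.165605545043945 56.491065979003906 ((507.2121887207031, -16.070335388183594), (54.73330307006836, 55.284420013427734), 174.1298065185547) area dia 54.99554398564211
```

View pics/c.png

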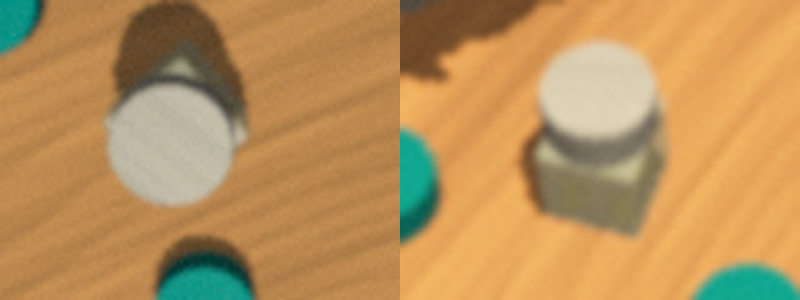

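Run:
```python
from h import *
st=observe()
a=capture("wrist");b=capture("scene")
c=np.array([.548,-.184])
out=[]
def box(img,n,yaw,x0,y0,f):
    im=cv2.resize(img,None,fx=f,fy=f,interpolation=cv2.INTER_CUBIC)[:,:,::-1].copy()
    P={}
    for z in(0,.05):
        for i in range(4):
            t=yaw+np.pi/4+i*np.pi/2; P[z,i]=((np.array(proj(n,[*(c+.0313*np.array([np.cos(t),np.sin(t)])),z],st))+.5-[x0,y0])*f).astype(int)
    for i in range(4):
        for z in(0,.05): cv2.line(im,tuple(map(int,P[z,i])),tuple(map(int,P[z,(i+1)%4])),(0,0,255) if z else (255,0,0),1)
        cv2.line(im,tuple(map(int,P[0,i])),tuple(map(int,P[.05,i])),(255,0,255),1)
    return im
rows=[]
u=np.array(proj("scene",[*c,.035])).astype(int)
for n,img,x0,y0,w,h in(("wrist",a,200,130,70,66),("scene",b,u[0]-24,u[1]-33,54,66)): 
    rows.append(np.hstack([cv2.resize(box(img[y0:y0+h,x0:x0+w],n,np.radians(d),x0,y0,4),(200,280)) for d in(0,22,45,67)]))
cv2.imwrite("pics/fit.png",np.vstack(rows))
```

```text
(no output)
```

View pics/fit.png

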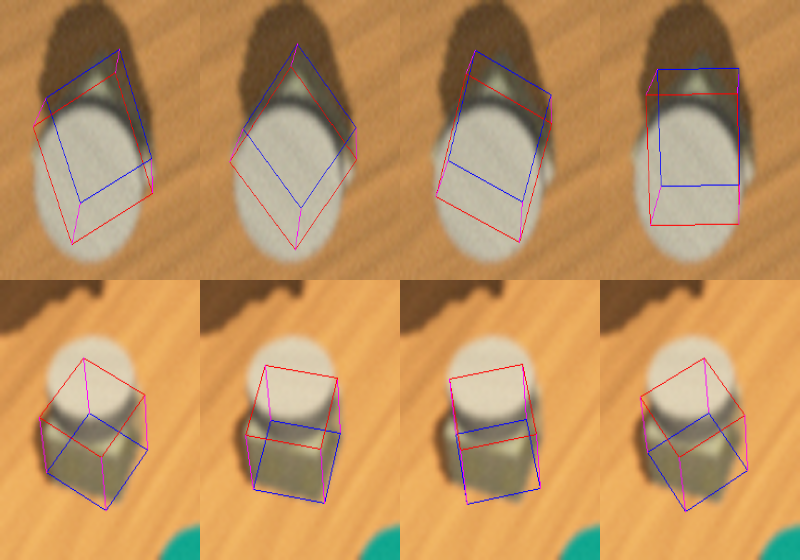

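Run:
```python
from h import *
st=observe()
p=[atz("scene",q,.0)[:2] for q in((204.6,280),(223.6,285))];d=p[1]-p[0];print(np.degrees(np.arctan2(d[1],d[0]))%90,np.linalg.norm(d),p)
p=[atz("wrist",q,.05,st)[:2] for q in((212.1,166.6),(253.5,170.5),(234.9,145.5))];
d=p[1]-p[0];print((np.degrees(np.arctan2(d[1],d[0]))-45)%90,np.linalg.norm(d),p)
plan([.548,-.184,.15],1.22)
plan([.548,-.184,.0465],1.22)
```

```text
15.67610345285648 0.04493821893834818 [array([ 0.5322387 , -0.20894925]), array([ 0.57550542, -0.19680699])]
15.948630563253715 0.05847976533047514 [array([ 0.53592579, -0.20957466]), array([ 0.56432318, -0.15845254]), array([ 0.52171569, -0.16779232])]
t 3.42 pos [ 0.5494 -0.1535  0.2799] jawyaw 1.1627 q6 -1.444 f [0.4 0.3 0. ] tq [ 0.   -0.03 -0.02] g 1.004 down [ 0.002  0.006 -1.   ]
 shift/0.1: [ 1.297 -0.109 -0.295]
 turn/1.5: [-0.038  0.004 -0.   ]
t 3.42 pos [ 0.5494 -0.1535  0.2799] jawyaw 1.1627 q6 -1.444 f [0.4 0.3 0. ] tq [ 0.   -0.03 -0.02] g 1.004 down [ 0.002  0.006 -1.   ]
 shift/0.1: [ 2.332 -0.11  -0.301]
 turn/1.5: [-0.038  0.004 -0.   ]
```

Request:
step_arm(deltas=[[[0.1,-0.03,-0.08],[0,0.004,0],1],[[0.2,-0.03,-0.08],[0,0,0],1],[[0.3,-0.03,-0.08],[0,0,0],1],[[0.3,-0.02,-0.06],[0,0,0],1],[[0.2,0,0],[0,0,0],1],[[0.2,0,0],[0,0,0],1],[[0,0,0],[0,0,0],1],[[0,0,0],[0,0,0],1],[[0,0,0],[0,0,0],1],[[0,0,0],[0,0,0],1]])

```text
t: 4.25
eef_pos: [0.5489, -0.185, 0.1443]
ee_rot: [0.589, -0.393, 0.589, 0.39]
contact_force: [0.1, 0.4, -1.1]
grip_width: 1.001
```

```bash
cat >> h.py <<'E'
def capfit(n,x,y,zt,rad,st):
    a=capture(n); hsv=cv2.cvtColor(a,cv2.COLOR_RGB2HSV)
    m=((hsv[:,:,1]<45)&(hsv[:,:,2]>120)).astype(np.uint8); w=np.zeros_like(m); cv2.circle(w,(x,y),rad,1,-1); m&=w
    m=cv2.morphologyEx(m,cv2.MORPH_OPEN,np.ones((7,7)))
    c=max(cv2.findContours(m,0,1)[0],key=cv2.contourArea)
    W=np.array([atz(n,p,zt,st)[:2] for p in c[:,0]])*1000
    return cv2.fitEllipse(W.astype(np.float32))
E
python3 - <<'E'
from h import *
plan([.548,-.184,.048],1.17)
st=observe();u=np.array(proj("wrist",[.548,-.184,.077],st)).astype(int);print(u,capfit("wrist",int(u[0]),int(u[1]),.077,60,st))
for d in place_of("wrist","cap_centre")[:5]: print(np.round(d["uv"]),round(d["confidence"],2),atz("wrist",d["uv"],.065,st).round(4))
E
```

```text
t 4.25 pos [ 0.5489 -0.185   0.1443] jawyaw 1.1725 q6 -1.497 f [ 0.1  0.4 -1.1] tq [-0.   -0.03  0.03] g 1.001 down [ 0.003 -0.003 -1.   ]
 shift/0.1: [0.963 0.016 0.008]
 turn/1.5: [ 0.002 -0.001  0.003]
[254 200] ((548.3821411132812, -184.58847045898438), (47.36968994140625, 47.91392517089844), 72.395263671875)
[255. 198.] 0.86 [ 0.551 -0.185  0.065]
[260. 261.] 0.78 [ 0.6116 -0.2052  0.065 ]
[171. 131.] 0.66 [ 0.4711 -0.2247  0.065 ]
```

Cap confirmed at (0.548, −0.184). Descend and close.

Request:
step_arm(deltas=[[[0.2,0,0],[0,0,0],1],[[0.25,0,0],[0,0,0],1],[[0.2,0,0],[0,0,0],1],[[0.15,0,0],[0,0,0],1],[[0.1,0,0],[0,0,0],1],[[0.06,0,0],[0,0,0],1],[[0,0,0],[0,0,0],1],[[0,0,0],[0,0,0],1],[[0,0,0],[0,0,0],1],[[0,0,0],[0,0,0],1]])

```text
t: 5.18
eef_pos: [0.5587, -0.188, 0.0562]
ee_rot: [0.594, -0.399, 0.584, 0.384]
contact_force: [1.0, -0.3, 0.2]
grip_width: 1.003
```

Run:
```python
from h import *
plan([.548,-.184,.048],1.17)
```

```text
t 5.18 pos [ 0.5587 -0.188   0.0562] jawyaw 1.1736 q6 -1.497 f [ 1.  -0.3  0.2] tq [-0.01  0.03  0.  ] g 1.003 down [ 0.023 -0.01  -1.   ]
 shift/0.1: [ 0.079  0.116 -0.004]
 turn/1.5: [ 0.002 -0.     0.017]
```

Request:
step_arm(deltas=[[[0,0.06,0],[0,0,0.009],1],[[0.02,0.06,0],[0,0,0.008],1],[[0.02,0,0],[0,0,0],1],[[0.02,0,0],[0,0,0],1],[[0.02,0,0],[0,0,0],1],[[0,0,0],[0,0,0],1],[[0,0,0],[0,0,0],1],[[0,0,0],[0,0,0],1],[[0,0,0],[0,0,0],1],[[0,0,0],[0,0,0],1]])

```text
t: 6.02
eef_pos: [0.5476, -0.1833, 0.0492]
ee_rot: [0.589, -0.392, 0.589, 0.391]
contact_force: [-0.3, -0.0, -0.9]
grip_width: 1.002
```

Run:
```python
from h import *
plan([.548,-.184,.048],1.17)
```

```text
t 6.02 pos [ 0.5476 -0.1833  0.0492] jawyaw 1.1736 q6 -1.499 f [-0.3 -0.  -0.9] tq [ 0.02  0.02 -0.06] g 1.002 down [ 0. -0. -1.]
 shift/0.1: [ 0.012 -0.006 -0.005]
 turn/1.5: [ 0.002 -0.     0.   ]
```

Request:
step_arm(deltas=[[[0.01,0,0],[0,0,0],0],[[0,0,0],[0,0,0],0],[[0,0,0],[0,0,0],0],[[0,0,0],[0,0,0],0],[[0,0,0],[0,0,0],0],[[0,0,0],[0,0,0],0],[[0,0,0],[0,0,0],0],[[0,0,0],[0,0,0],0],[[0,0,0],[0,0,0],0],[[0,0,0],[0,0,0],0]], grip_force=70)

```text
t: 6.85
eef_pos: [0.5477, -0.1838, 0.0486]
ee_rot: [0.589, -0.392, 0.589, 0.391]
contact_force: [1.0, -0.7, 0.0]
grip_width: 0.559
```

Run:
```python
from h import *
plan([.548,-.184,.14],.655)
```

```text
t 6.85 pos [ 0.5477 -0.1838  0.0486] jawyaw 1.1737 q6 -1.499 f [ 1.  -0.7  0. ] tq [-0.    0.05 -0.03] g 0.559 down [ 0.001 -0.001 -1.   ]
 shift/0.1: [-0.914 -0.004 -0.001]
 turn/1.5: [ 0.346 -0.     0.001]
```

Request:
step_arm(deltas=[[[-0.05,0,0],[0,0,0],0],[[-0.15,0,0],[0,0,0],0],[[-0.2,0,0],[0,0,0],0],[[-0.25,0,0],[0.05,0,0],0],[[-0.2,0,0],[0.07,0,0],0],[[-0.1,0,0],[0.07,0,0],0],[[0,0,0],[0.07,0,0],0],[[0,0,0],[0.07,0,0],0],[[0,0,0],[0,0,0],0],[[0,0,0],[0,0,0],0]])

```text
t: 7.68
eef_pos: [0.545, -0.1821, 0.1478]
ee_rot: [0.668, -0.228, 0.671, 0.23]
contact_force: [0.4, -0.5, -3.2]
grip_width: 0.557
```

Run:
```python
from h import *
plan([.531,.220,.15],.669)
```

```text
t 7.68 pos [ 0.545  -0.1821  0.1478] jawyaw 0.6593 q6 -0.984 f [ 0.4 -0.5 -3.2] tq [0.   0.01 0.01] g 0.557 down [-0.005  0.002 -1.   ]
 shift/0.1: [-0.014  3.264  2.352]
 turn/1.5: [-0.006 -0.002 -0.003]
```

Request:
step_arm(deltas=[[[-0.02,0.18,0.12],[0,0,0],0],[[-0.02,0.33,0.24],[0,0,0],0],[[-0.01,0.33,0.24],[0,0,0],0],[[-0.01,0.33,0.24],[0,0,0],0],[[0,0.33,0.24],[0,0,0],0],[[0,0.33,0.24],[0,0,0],0],[[0,0.33,0.24],[0,0,0],0],[[0,0.33,0.24],[0,0,0],0],[[0,0.33,0.24],[0,0,0],0],[[0,0.22,0.16],[0,0,0],0]])

```text
t: 8.52
eef_pos: [0.5246, 0.1985, 0.152]
ee_rot: [0.663, -0.238, 0.668, 0.239]
contact_force: [0.2, -0.3, -2.6]
grip_width: 0.559
```

Run:
```python
from h import *
plan([.531,.220,.15],.669)
```

```text
t 8.52 pos [0.5246 0.1985 0.152 ] jawyaw 0.6883 q6 -0.332 f [ 0.2 -0.3 -2.6] tq [-0.03 -0.05 -0.05] g 0.559 down [-0.008 -0.    -1.   ]
 shift/0.1: [0.019 0.125 0.186]
 turn/1.5: [ 0.013 -0.004 -0.003]
```

Request:
step_arm(deltas=[[[0.0,0.05,0.08],[0.013,-0.004,-0.003],0],[[0.0,0.05,0.08],[0,0,0],0],[[0,0.02,0.03],[0,0,0],0],[[0,0,0],[0,0,0],0],[[0,0,0],[0,0,0],0],[[0,0,0],[0,0,0],0],[[0,0,0],[0,0,0],0],[[0,0,0],[0,0,0],0],[[0,0,0],[0,0,0],0],[[0,0,0],[0,0,0],0]])

```text
t: 9.35
eef_pos: [0.5302, 0.2223, 0.1501]
ee_rot: [0.664, -0.238, 0.668, 0.238]
contact_force: [0.2, -0.4, -2.3]
grip_width: 0.564
```

Run:
```python
from h import *
plan([.531,.220,.15],.669)
st=observe(); c=st["eef_pos"][:2]; zb=st["eef_pos"][2]-.0486
out=[]
for n in("wrist","scene","side"):
    img=capture(n); u=np.array(proj(n,[*c,zb+.0],st)).astype(int); h=70 if n=="wrist" else 36
    y0=max(0,u[1]-h); x0=max(0,u[0]-h); cr=img[y0:y0+2*h,x0:x0+2*h]; f=400/(2*h)
    im=cv2.resize(cr,(400,400) if cr.shape[:2]==(2*h,2*h) else None,fx=f,fy=f,interpolation=cv2.INTER_CUBIC)[:,:,::-1].copy()
    def ln(half,yaw,cc,z,col):
        P=[((np.array(proj(n,[cc[0]+half*1.414*np.cos(yaw+np.pi/4+i*np.pi/2),cc[1]+half*1.414*np.sin(yaw+np.pi/4+i*np.pi/2),z],st))+.5-[x0,y0])*f).astype(np.int32) for i in range(4)]
        cv2.polylines(im,[np.array(P)],True,col,1)
    ln(.023,-.225,c,zb,(0,0,255)); ln(.023,-.225,c,zb+.05,(0,0,255)); ln(.05,-.225,(.531,.22),.03,(255,0,0)); ln(.025,-.225,(.531,.22),.03,(255,0,0))
    out.append(cv2.resize(im,(266,266)) if 0 else im)
cv2.imwrite("pics/chk.png",cv2.resize(np.hstack([o[:400,:400] if o.shape[:2]==(400,400) else cv2.resize(o,(400,400)) for o in out[1:]]),(800,400)));cv2.imwrite("pics/chkw.png",out[0])
```

```text
t 9.35 pos [0.5302 0.2223 0.1501] jawyaw 0.6865 q6 -0.293 f [ 0.2 -0.4 -2.3] tq [ 0.04 -0.03  0.1 ] g 0.564 down [-0.005 -0.001 -1.   ]
 shift/0.1: [ 0.001 -0.023 -0.008]
 turn/1.5: [ 0.012 -0.003 -0.001]
```

View pics/chk.png

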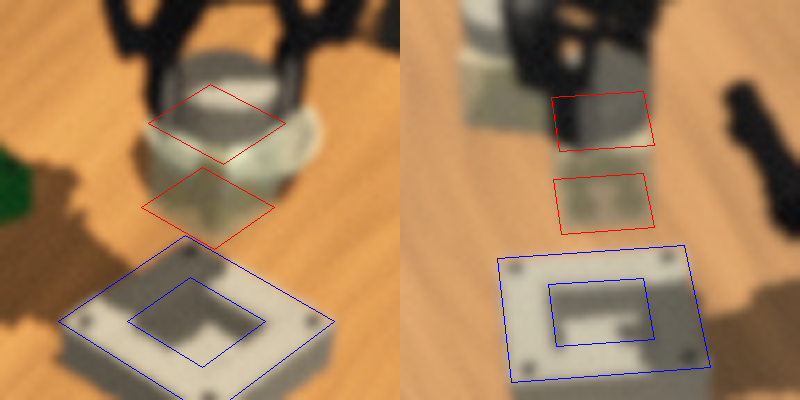

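View pics/chkw.png

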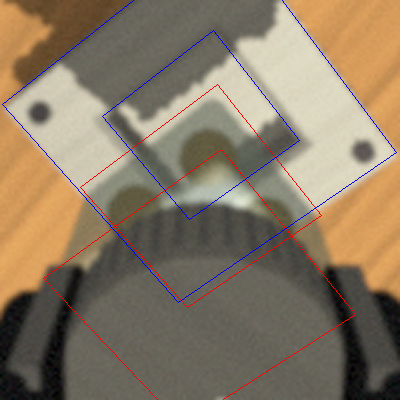

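Request:
step_arm(deltas=[[[0.0,-0.02,-0.008],[0.012,-0.003,-0.001],0],[[0.06,0,0],[0,0,0],0],[[0.09,0,0],[0,0,0],0],[[0.12,0,0],[0,0,0],0],[[0.12,0,0],[0,0,0],0],[[0.1,0,0],[0,0,0],0],[[0.06,0,0],[0,0,0],0],[[0.03,0,0],[0,0,0],0],[[0,0,0],[0,0,0],0],[[0,0,0],[0,0,0],0]])

```text
t: 10.33
eef_pos: [0.5302, 0.2204, 0.0858]
ee_rot: [0.668, -0.231, 0.668, 0.232]
contact_force: [0.1, -0.8, -3.3]
grip_width: 0.562
```

Run:
```python
from h import *
plan([.531,.220,.0546],.669)
```

```text
t 10.33 pos [0.5302 0.2204 0.0858] jawyaw 0.667 q6 -0.276 f [ 0.1 -0.8 -3.3] tq [ 0.02  0.03 -0.02] g 0.562 down [-0.001  0.    -1.   ]
 shift/0.1: [ 0.312 -0.008  0.004]
 turn/1.5: [-0.001 -0.    -0.   ]
```

Request:
step_arm(deltas=[[[0.05,-0.008,0.004],[0,0,0],0],[[0.05,0,0],[0,0,0],0],[[0.05,0,0],[0,0,0],0],[[0.05,0,0],[0,0,0],0],[[0.04,0,0],[0,0,0],0],[[0.03,0,0],[0,0,0],0],[[0,0,0],[0,0,0],0],[[0,0,0],[0,0,0],0],[[0,0,0],[0,0,0],0],[[0,0,0],[0,0,0],0]])

```text
t: 11.17
eef_pos: [0.5324, 0.2206, 0.0574]
ee_rot: [0.669, -0.231, 0.667, 0.232]
contact_force: [0.5, 0.7, -2.7]
grip_width: 0.562
```

Run:
```python
from h import *
plan([.531,.220,.0546],.669)
```

```text
t 11.17 pos [0.5324 0.2206 0.0574] jawyaw 0.6669 q6 -0.278 f [ 0.5  0.7 -2.7] tq [-0.02  0.02  0.04] g 0.562 down [ 0.002  0.001 -1.   ]
 shift/0.1: [ 0.028  0.004 -0.014]
 turn/1.5: [-0.001  0.002  0.   ]
```

Request:
step_arm(deltas=[[[0.02,0,-0.01],[0,0.001,0],0],[[0.02,0,0],[0,0,0],0],[[0.02,0,0],[0,0,0],0],[[0.02,0,0],[0,0,0],0],[[0.01,0,0],[0,0,0],0],[[0,0,0],[0,0,0],0],[[0,0,0],[0,0,0],0],[[0,0,0],[0,0,0],0],[[0,0,0],[0,0,0],0],[[0,0,0],[0,0,0],0]])

```text
t: 12.0
eef_pos: [0.5326, 0.2199, 0.0548]
ee_rot: [0.669, -0.232, 0.667, 0.231]
contact_force: [-0.6, -0.1, -2.9]
grip_width: 0.561
```

Run:
```python
from h import *
plan([.531,.220,.0546],.669)
```

```text
t 12.0 pos [0.5326 0.2199 0.0548] jawyaw 0.6671 q6 -0.277 f [-0.6 -0.1 -2.9] tq [0.01 0.05 0.01] g 0.561 down [ 0.003  0.001 -1.   ]
 shift/0.1: [ 0.002  0.01  -0.012]
 turn/1.5: [-0.001  0.002  0.001]
```

Request:
step_arm(deltas=[[[0.03,0,-0.01],[0,0.002,0],0],[[0.03,0,0],[0,0,0],0],[[0.03,0,0],[0,0,0],0],[[0.03,0,0],[0,0,0],0],[[0.03,0,0],[0,0,0],0],[[0.03,0,0],[0,0,0],0],[[0.03,0,0],[0,0,0],0],[[0.03,0,0],[0,0,0],0],[[0.03,0,0],[0,0,0],0],[[0.03,0,0],[0,0,0],0]])

```text
t: 12.83
eef_pos: [0.5332, 0.2198, 0.0542]
ee_rot: [0.669, -0.232, 0.667, 0.231]
contact_force: [-12.7, -5.3, 38.1]
grip_width: 0.563
```

Run:
```python
from h import *
plan([.531,.220,.0546],.669)
```

```text
t 12.83 pos [0.5332 0.2198 0.0542] jawyaw 0.6668 q6 -0.276 f [-12.7  -5.3  38.1] tq [-0.78  2.   -0.01] g 0.563 down [ 0.003 -0.    -1.   ]
 shift/0.1: [-0.005  0.015 -0.016]
 turn/1.5: [-0.001  0.001  0.001]
```

Request:
step_arm(deltas=[[[-0.01,0,0],[0,0,0],0],[[0,0,0],[0,0,0],0],[[0,0,0],[0,0,0],0],[[0,0,0],[-0.03,0,0],0],[[0,0,0],[-0.04,0,0],0],[[0,0,0],[-0.04,0,0],0],[[0,0,0],[-0.04,0,0],0],[[0,0,0],[-0.04,0,0],0],[[0,0,0],[0,0,0],0],[[0,0,0],[0,0,0],0]], grip_force=90)

```text
t: 13.67
eef_pos: [0.5316, 0.2203, 0.0546]
ee_rot: [0.626, -0.328, 0.627, 0.328]
contact_force: [-2.8, -1.4, 6.5]
grip_width: 0.557
```

Run:
```python
from h import *
plan([.5332,.2198,.0546],.667)
```

```text
t 13.67 pos [0.5316 0.2203 0.0546] jawyaw 0.9645 q6 -0.575 f [-2.8 -1.4  6.5] tq [-0.09  0.46 -0.03] g 0.557 down [-0.001 -0.    -1.   ]
 shift/0.1: [-0.    -0.016  0.005]
 turn/1.5: [ 0.198 -0.001 -0.   ]
```

Request:
step_arm(deltas=[[[0,0,0],[-0.05,0,0],0],[[0,0,0],[-0.05,0,0],0],[[0,0,0],[-0.05,0,0],0],[[0,0,0],[-0.05,0,0],0],[[0,0,0],[-0.05,0,0],0],[[0,0,0],[-0.05,0,0],0],[[0,0,0],[-0.05,0,0],0],[[0,0,0],[-0.04,0,0],0],[[0,0,0],[0,0,0],0],[[0,0,0],[0,0,0],0]])

```text
t: 14.5
eef_pos: [0.5315, 0.2211, 0.055]
ee_rot: [0.497, -0.5, 0.499, 0.503]
contact_force: [-2.7, -1.5, 6.1]
grip_width: 0.555
```

Run:
```python
from h import *
plan([.531,.22,.0546],.667)
```

```text
t 14.5 pos [0.5315 0.2211 0.055 ] jawyaw 1.5774 q6 -1.189 f [-2.7 -1.5  6.1] tq [-0.12  0.32 -0.06] g 0.555 down [-0.005  0.    -1.   ]
 shift/0.1: [ 0.004  0.005 -0.011]
 turn/1.5: [ 0.607 -0.001 -0.003]
```

Request:
step_arm(deltas=[[[0,0,0],[-0.05,0,-0.002],0],[[0,0,0],[-0.05,0,-0.002],0],[[0,0,0],[-0.05,0,0],0],[[0,0,0],[-0.02,0,0],0],[[0,0,0],[0,0,0],0],[[0,0,0],[0,0,0],0],[[0,0,0],[0,0,0],0],[[0,0,0],[0,0,0],0],[[0,0,0],[0,0,0],0],[[0,0,0],[0,0,0],0]])

```text
t: 15.33
eef_pos: [0.5312, 0.221, 0.0554]
ee_rot: [0.427, -0.563, 0.428, 0.564]
contact_force: [-3.0, -0.7, 5.8]
grip_width: 0.554
```

Run:
```python
from h import *
plan([.531,.22,.0546],.667)
```

```text
t 15.33 pos [0.5312 0.221  0.0554] jawyaw 1.8443 q6 -1.453 f [-3.  -0.7  5.8] tq [-0.11  0.44 -0.05] g 0.554 down [-0.002 -0.    -1.   ]
 shift/0.1: [ 0.008  0.005 -0.009]
 turn/1.5: [ 0.785 -0.001 -0.001]
```

Request:
step_arm(deltas=[[[-0.03,0,0],[0,0,0],0],[[-0.04,0,0],[0,0,0],0],[[-0.04,0,0],[0,0,0],0],[[-0.04,0,0],[0,0,0],0],[[-0.04,0,0],[0,0,0],0],[[0,0,0],[0,0,0],0],[[0,0,0],[0,0,0],0],[[0,0,0],[0,0,0],0],[[0,0,0],[0,0,0],0],[[0,0,0],[0,0,0],0]])

```text
t: 16.17
eef_pos: [0.532, 0.2212, 0.0754]
ee_rot: [0.427, -0.563, 0.427, 0.564]
contact_force: [-0.4, 0.0, -0.6]
grip_width: 0.557
```

Run:
```python
from h import *
plan([.531,.22,.0946],1.844)
im=capture("scene"); u=np.array(proj("scene",[.531,.22,.07])).astype(int); b=capture("side"); w=np.array(proj("side",[.531,.22,.07])).astype(int)
cv2.imwrite("pics/up.png",np.hstack([cv2.resize(i[p[1]-36:p[1]+36,p[0]-36:p[0]+36],(400,400),interpolation=cv2.INTER_CUBIC)[:,:,::-1] for i,p in((im,u),(b,w))]))
```

```text
t 16.17 pos [0.532  0.2212 0.0754] jawyaw 1.8445 q6 -1.453 f [-0.4  0.  -0.6] tq [ 0.01  0.   -0.01] g 0.557 down [-0.001 -0.    -1.   ]
 shift/0.1: [-0.192  0.014 -0.009]
 turn/1.5: [ 0.     0.    -0.001]
```

View pics/up.png

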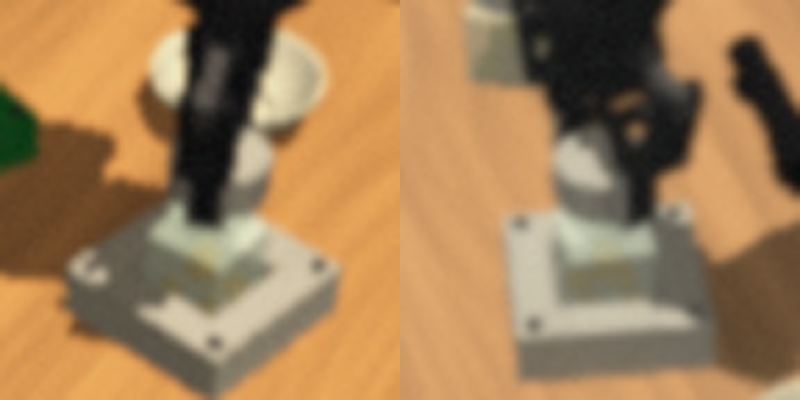

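Request:
step_arm(deltas=[[[-0.05,0.0,0],[0,0,0],0],[[-0.05,0,0],[0,0,0],0],[[-0.05,0,0],[0,0,0],0],[[-0.05,0.01,0],[0,0,0],0],[[-0.03,0,0],[0,0,0],0],[[0,0,0],[0,0,0],0],[[0,0,0],[0,0,0],0],[[0,0,0],[0,0,0],0],[[0,0,0],[0,0,0],0],[[0,0,0],[0,0,0],0]])

```text
t: 17.1
eef_pos: [0.5311, 0.2209, 0.1013]
ee_rot: [0.427, -0.563, 0.427, 0.564]
contact_force: [0.1, -0.3, 0.1]
grip_width: 0.552
```

Run:
```python
from h import *
plan([.531,.22,.0946],1.844)
im=capture("scene"); u=np.array(proj("scene",[.531,.22,.07])).astype(int); b=capture("side"); w=np.array(proj("side",[.531,.22,.07])).astype(int)
cv2.imwrite("pics/up2.png",np.hstack([cv2.resize(i[p[1]-36:p[1]+36,p[0]-36:p[0]+36],(400,400),interpolation=cv2.INTER_CUBIC)[:,:,::-1] for i,p in((im,u),(b,w))]))
```

```text
t 17.1 pos [0.5311 0.2209 0.1013] jawyaw 1.8445 q6 -1.453 f [ 0.1 -0.3  0.1] tq [ 0.05 -0.05 -0.  ] g 0.552 down [-0.001 -0.    -1.   ]
 shift/0.1: [ 0.067  0.004 -0.009]
 turn/1.5: [ 0.  0. -0.]
```

View pics/up2.png

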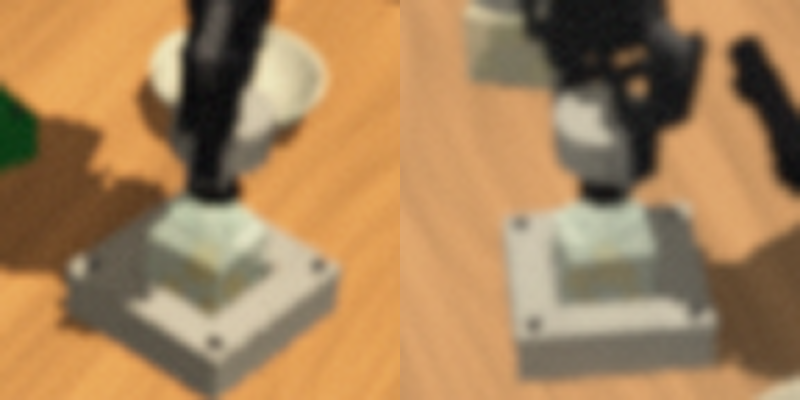

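```bash
python3 -c "
from h import *
s=observe();print(abs(s['qd']).max());print(close_job())"
```

```text
0.001790877023859683
the job is handed in; nothing more can be done
None
```

I handed the job in at about 17 s. The 46 mm jar is seated in the aluminium brace, and the gripper is holding its cap above the open mouth. `close_job` gives no verdict, so this rests on my own last checks.

**What I did:**
- I picked the jar by its middle cap size. The three caps measured about 38, 46 and 55 mm, which reads low against the listed 42, 50 and 58 mm but in the right order.
- I carried it by its closed cap, turned it about 29° to match the socket, and lowered it until it bottomed out. The tool stopped at z 0.0542 m against 0.0546 m expected, pressing with about 38 N.
- I then turned the cap 1.18 rad anticlockwise and lifted it straight up.

**Last checks:**
- **Cap free:** the wrist load after lifting was about 0 to 0.6 N, roughly the cap's own weight, so the jar did not come up with it.
- **Jar seated:** the two final camera views show the jar down in the socket with its black seal exposed.
- **Cap position:** it is held at 90 N. From the tool height, its lower edge is about 29 mm above the mouth. That is inside the allowed 3–53 mm but a little more than a couple of centimetres. It is about 1 mm off the socket axis sideways, and the tool is within 0.002 rad of vertical.
- **Stillness:** joint speeds were below 0.002 rad/s at hand-in.

I felt no contact with any other object, but I did not re-measure where the bystanders stand. No check failed.

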